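# Swap two fan-rib bundles in a spring jig

### The job

Two bundles of bamboo fan ribs sit clamped in the two bays of the spring jig. Swap them, so that each lies flat and fully home in the other's bay, between the fixed lip and the hooked spring plate, with its brass-riveted head end against the lip as it is now. Lay a bundle on the cork mat meanwhile if you need to, and leave the other things on the bench where they are.

Things in the scene. Friction and masses are not known exactly. Their poses are not given: they have to be found in the camera images.
- jig: Spring jig fixed to the table: dark wooden board 210 x 184 x 12 mm (x -85 to +125 mm) with two equal bays side by side, centrelines at y = +50 and -50 mm, steel fittings. Origin on the table; x runs from the lips (near the robot) to the spring plates, y to the left, z up. Each bay has two side guides 8 mm high above the bay floor, 42 mm apart inside, 5 mm thick, from x = -67 to +43 mm.
- lip_left (a point): Left bay's fixed lip, at the bay's near end: 8 mm thick, 44 mm wide, 12 mm high above the bay floor. The point is the middle of the top edge of its inner face. Lip to resting plate face is 134 mm, so a 140 mm bundle pushes the plate back 6 mm.
- lip_right (a point): Right bay's lip: the same.
- hook_left (a point): Left spring plate's hook: the plate is 38 mm wide, an upside-down L whose top, 6 mm thick, overhangs 8 mm towards the lip. The point is the middle of the overhang's lower free edge, 48 mm above the bay floor; it moves with the plate. A bundle cannot go in or out level: its far end goes under the hook with the lip end raised over the lip (10 degrees is enough), pushing the plate back meanwhile.
- hook_right (a point): Right spring plate's hook: the same. Behind each plate stands a fixed post 44 mm wide and 40 mm high above the bay floor.
- bay_left (a point): Home point of the left bay (jig y = +50 mm): lies on the jig's centreline of that bay, on the bay floor (12 mm above the table), exactly where the underside centre of a bundle lies when the bundle is home. Axes as the jig's. From this point: the lip's inner face is at x = -70 mm, the resting spring plate's face at x = +64 mm, the guides' inner faces at y = +-21 mm.
- bay_right (a point): Home point of the right bay (jig y = -50 mm): lies on the jig's centreline of that bay, on the bay floor (12 mm above the table), exactly where the underside centre of a bundle lies when the bundle is home. Axes as the jig's. From this point: the lip's inner face is at x = -70 mm, the resting spring plate's face at x = +64 mm, the guides' inner faces at y = +-21 mm.
- plate_left (a joint): Left bay's spring plate: travel in m along the jig's +x, 0 at rest, 0.006 with a bundle home, stops at 0.022. Spring about 4.2 N at rest plus 0.35 N per mm (6.3 N with a bundle home, 9 to 10 N when pushed 15 mm).
- plate_right (a joint): Right bay's spring plate: the same.
- round_bundle: Bundle of glued bamboo ribs, rigid: 140 mm long, 36 mm wide, 42 mm high, the head end (-x) a half round of radius 18 mm in plan, the other end square. A brass rivet head shows on top 20 mm from the head end. About 0.17 kg, varies. Origin at the centre of the underside; x from head end to far end, z up. It starts home in one of the bays, x along the jig's x.
- square_bundle: Bundle of glued bamboo ribs, rigid: 140 mm long, 30 mm wide, 42 mm high, both ends square. A brass rivet head shows on top 20 mm from the head end (-x). About 0.17 kg, varies. Origin at the centre of the underside; x from head end to far end, z up. It starts home in the other bay.
- round_bundle_head (a point): Point on the bundle's underside plane, at the middle of its head end (70 mm along -x from the bundle's origin).
- square_bundle_head (a point): Point on the bundle's underside plane, at the middle of its head end (70 mm along -x from the bundle's origin).
- mat: Empty cork mat fixed on the table, 200 mm (x) x 120 mm (y), 3 mm thick, to the left or the right of the jig: a clear place to lay a bundle down. Origin at the centre of its underside.
- tray: Fixed plywood tool tray, 250 x 130 mm, 22 mm high, on the jig's other side. Origin at the centre of its underside. Leave alone.
- disc: Loose iron disc weight, diameter 60 mm, 16 mm high, in front of the jig. Origin under its centre. Leave alone.
- jar: Loose jar, diameter 54 mm, 65 mm high, beyond the jig. Origin under its centre. Leave alone.
- brush: Loose glue brush lying in the tray. Origin under its middle. Leave alone.
- pliers: Loose pliers lying in the tray, about 155 mm long. Origin under the middle. Leave alone.
- ribs: Loose thin bundle of spare ribs, 150 (y) x 12 x 12 mm, lying beyond the mat. Origin under its centre. Leave alone.
- tin: Loose rivet tin, diameter 48 mm, 30 mm high, on the robot's side of the mat. Origin under its centre. Leave alone.
- mug: Loose white mug, diameter 76 mm, 85 mm high, beyond the tray. Origin under its centre. Leave alone.
Things that resemble listed ones, but are neither listed nor needed, are in the scene too. What is shaped like the round_bundle but orange or purple is not meant.

How it is judged:
By the outcome, as a careful person would: the job done as asked, in the order asked, and still so for the second after the job is handed in, with the robot touching nothing.
It also fails if it takes over 72 s, if anything falls off the work surface, if the arm or the gripper's body presses on something with over 40 N, if the wrist force passes 120 N, or if a joint passes its speed limit or range.

### The arm

A 7-joint arm with a two-finger parallel gripper is mounted at the origin on the work surface. World frame = base frame: x ahead of the robot, y to its left, z up, the work surface at z = 0. Lengths are in m, angles in rad, forces in N, time in s.
With the tool pointing down it reaches from about 0.425 to 0.95 m from the base axis. Payload 4.7 kg.
Tool frame: the origin (TCP) lies on the centre line of the jaws, within the pads' length; the fingertips stand 14 mm ahead of it and the grasp point (between the pads) lies 5 mm behind it (env.tip_reach is the distance from the TCP to the fingertips, in m); z points along the fingers, y is the line along which they close (so a half turn about z gives the same grasp; the last joint's range is limited). The gripper opens to 85 mm and grips with 20 to 120 N. Pads are 22 mm wide; open, the fingers measure 114 mm over their backs; the gripper's body (76 mm by 85 mm) begins 54 mm behind the grasp point. The pads swing forward as they close: fully open they stand 13 mm farther back than shut.
Start: joints at [1.207, 0.469, -0.049, 1.532, 0.024, 1.141, -0.082], TCP at [0.222, -0.638, 0.245] pointing down, gripper open.
Joint ranges: [-2.59, 2.59], [-0.33, 1.99], [-1.39, 1.29], [0.1, 2.45], [-1.04, 4.18], [0.21, 1.99], [-2.66, 2.66]. Speed limits (rad/s): [2.57, 2.57, 3.14, 3.14, 3.14, 3.14, 3.14].

### API

Orientations are given as a 3x3 rotation matrix whose columns are the frame's x, y, z axes.
In Python, from station import env gives the robot as it stands.
- The arm moves only by the tool carry_out, never from a script. Its argument "commands" is a list of rows, each an object of numbers: "dx", "dy", "dz": the shift along the tool's x, y, z in mm; "turn": the turn about the tool's z in degrees; "hand": the opening, from -1 (shut) to 1 (fully open). A call has 1 to 20 rows; each row shifts and turns the commanded pose from where the row before left it, along the tool's axes as they then stand; what a row does not reach is not made up. A row lasts 1/10 s, in which the tool goes at most 50 mm and 8.59 degrees, less where a joint would pass 70% of its speed; a pose out of reach is approached as far as the arm can. A call is refused whole if a number of a shift passes 50 or a number of a turn 8.59, either way. A call with a gripper value outside its range is refused whole. The fingers move at their own pace and stop on an object; "grip_force" is the grip in N (left out, the last holds). Time passes only in rows, so rows that do not move let the fingers close. It gives the time, the measured TCP pose, the force, the opening and the grip force at its end, in the units of the state.
- env.sense(): the state, without advancing time (a new reading comes with each control period).
- env.grab_frame(name): name is "side" or "top"; returns the picture (480x640x3 uint8, red, green, blue); there is no depth.
- env.calibration(name): a dict with "fovy" (degrees; the focal length in pixels is half the picture's height over the tangent of half this angle, whatever the lens; pixels are square), "cx", "cy" (the principal point, pixels), "distortion" ([k1, k2, p1, p2, k3] as OpenCV has them; the pictures are not rectified), "cam_to_world" (4x4, takes a point from camera to world coordinates). Camera axes: x right, y up, looking along -z (the intrinsics and any distortion apply to the point x, -y, -z); pixel columns grow to the right and rows downward; lengths in m; the calibration is good to about 2 mm. A picture is of the moment at which its call begins. calibration takes no time and is no camera call.
- env.hand_in(): hands the job in; it is judged then, once.
The state is a dict: "time": time; "joint_positions": joint angles; "qvel": joint speeds; "effort": joint torques, N m; "eef_pos": TCP position; "orientation": TCP orientation; "contact_force": force on the tool from outside, world axes, zero at the start; "wrist_torque": the same for the moment, N m; "gripper_width": finger opening in m; "finger_force": force on a finger pad.
Only numpy, scipy, OpenCV 4.12 (cv2) and the standard library are available. Lean on these libraries where they do the work, as an engineer would, in place of code of your own. Each camera call takes 0.05 s, during which the arm holds its last target. There are 200 camera calls.

## Working session

There is one attempt and no reset: what is moved stays moved. The work goes in short steps, Python scripts to look and compute and a tool call to move; the robot and the scene stay as the last step left them, time stands still between calls to the robot, and variables do not carry over. Pictures are saved under pics/ and viewed, at most 10 in all, crops included, and the job is handed in when it is done.

Besides the shell and the picture viewer there is one more tool, called after "Request:" as name([rows], argument=value, ...), one row to a line, values as JSON. carry_out: Moves the arm, as the interface text tells. Its arguments: {"type":"object","properties":{"commands":{"type":"array"},"grip_force":{"type":"number"}},"required":["commands"]}

```bash
ls; mkdir -p pics; python3 - <<'E'
from station import env
import cv2
for n in("top","side"):
    cv2.imwrite(f"pics/{n}0.png",env.grab_frame(n)[:,:,::-1])
    print(n,env.calibration(n))
s=env.sense();print(s)
E
```

```text
pics
top {'fovy': 47.84565278994616, 'cx': 321.354149797531, 'cy': 241.7170603901725, 'distortion': array([-0.0766944,  0.       ,  0.       ,  0.       ,  0.       ]), 'cam_to_world': array([[ 0.01965002,  0.99171485, -0.12694695,  0.40908123],
       [-0.99957012,  0.02224966,  0.0190926 ,  0.00275145],
       [ 0.02175894,  0.12651721,  0.99172574,  1.18809624],
       [ 0.        ,  0.        ,  0.        ,  1.        ]])}
side {'fovy': 52.14930355968148, 'cx': 325.3826833045927, 'cy': 235.3774839929851, 'distortion': array([0.00756472, 0.        , 0.        , 0.        , 0.        ]), 'cam_to_world': array([[ 0.81460516,  0.37693646, -0.4408371 ,  0.18246453],
       [-0.57985784,  0.51150302, -0.63413685, -0.56807981],
       [-0.01353979,  0.772194  ,  0.63524256,  0.61763902],
       [ 0.        ,  0.        ,  0.        ,  1.        ]])}
{'time': 0.1, 'joint_positions': array([ 1.20709483,  0.46936444, -0.04859981,  1.53359004,  0.02409357,
        1.14097963, -0.08231253]), 'qvel': array([-1.42151846e-03, -1.31771236e-03,  1.03155400e-05, -3.10008978e-03,
       -1.68329275e-04, -5.45548744e-04,  1.79204804e-03]), 'effort': array([ 4.20284014e-04, -5.11513424e+01, -4.71841847e-02, -2.38388711e+01,
        1.07442439e-02,  4.39127427e-03, -1.83025878e-05]), 'eef_pos': array([ 0.22164581, -0.63704005,  0.24435729]), 'orientation': array([[ 9.44469464e-01,  3.28598599e-01, -6.26694864e-04],
       [ 3.28599193e-01, -9.44468040e-01,  1.64056708e-03],
       [-5.28052257e-05, -1.75539693e-03, -9.99998458e-01]]), 'contact_force': array([ 0.70517908, -0.21184183, -0.2737528 ]), 'wrist_torque': array([-0.04285326,  0.0076945 ,  0.00629297]), 'finger_force': 0.0, 'gripper_width': 0.08554403270683454}
```

View pics/top0.png

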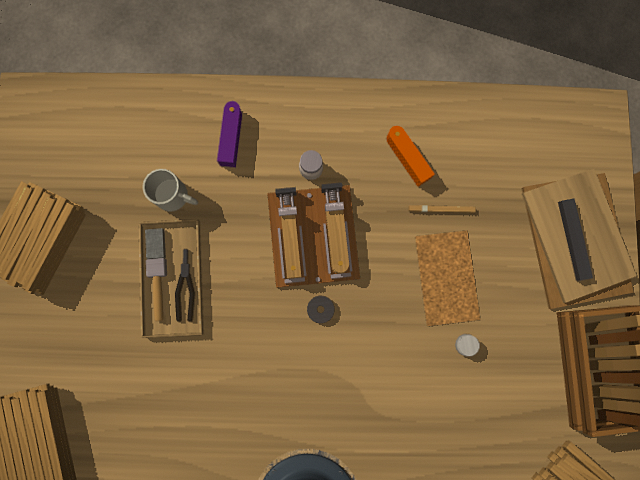

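View pics/side0.png

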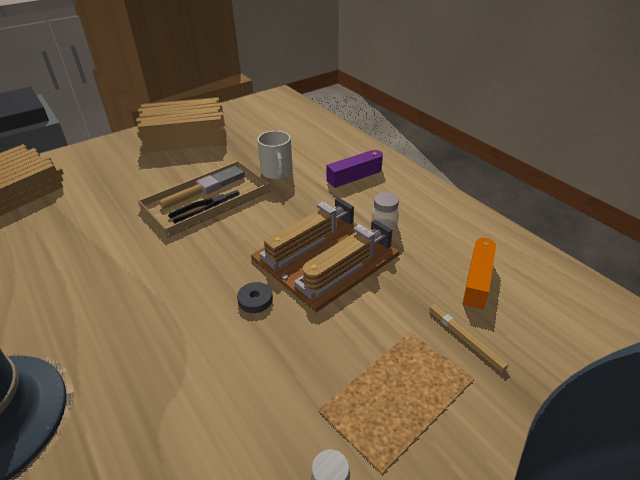

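The top view shows the square bundle in the left bay (about 290,248), the round one in the right bay (about 337,243), and the mat at right (448,278). The mug is at 163,190 and the tin at 468,345. I'll crop in on the jig next.

```bash
cat > h.py <<'E'
import numpy as np, cv2
from station import env
def cal(n):
    c=env.calibration(n); f=240/np.tan(np.radians(c['fovy'])/2)
    return np.array([[f,0,c['cx']],[0,f,c['cy']],[0,0,1]]),np.array(c['distortion']),np.array(c['cam_to_world'])
def ray(n,uv):
    K,d,T=cal(n); p=cv2.undistortPoints(np.array(uv,float).reshape(-1,1,2),K,d).reshape(-1,2)
    v=np.c_[p[:,0],-p[:,1],-np.ones(len(p))]@T[:3,:3].T
    return T[:3,3],v
def plane(n,uv,z):
    o,v=ray(n,uv); return o+v*((z-o[2])/v[:,2])[:,None]
def proj(n,P):
    K,d,T=cal(n); p=(np.array(P,float).reshape(-1,3)-T[:3,3])@T[:3,:3]
    return cv2.projectPoints(p*[1,-1,-1],np.zeros(3),np.zeros(3),K,d)[0].reshape(-1,2)
def crop(n,x,y,w,h,s,name):
    im=env.grab_frame(n)[:,:,::-1]
    cv2.imwrite(name,cv2.resize(im[y:y+h,x:x+w],None,fx=s,fy=s,interpolation=cv2.INTER_CUBIC))
E
python3 - <<'E'
from h import *
crop("top",260,180,110,115,5,"pics/c1.png")
crop("side",245,190,160,120,5,"pics/c2.png")
E
```

```text
(no output)
```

View pics/c1.png

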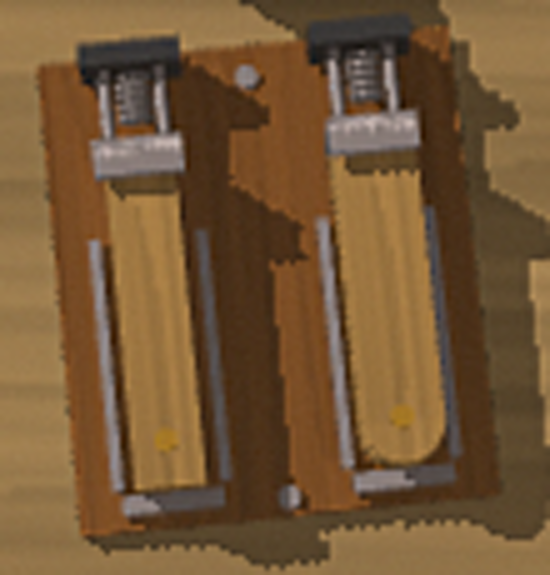

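View pics/c2.png

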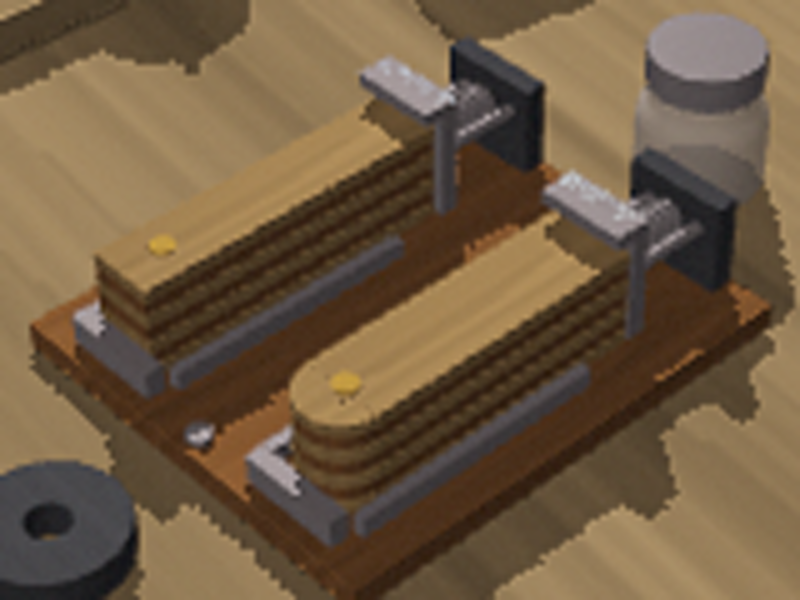

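Top crop: the board corners are at (38,67), (80,537), (500,492) and (452,27). The rivets are at (166,440) for the square bundle and (402,416) for the round one. In the side crop both bundles sit under their hooks, with rivets at (162,245) and (345,383).

```bash
python3 - <<'E'
from h import *
f=lambda L,x,y:[((a+.5)/5-.5+x,(b+.5)/5-.5+y) for a,b in L]
tc=f([(38,67),(80,537),(500,492),(452,27)],260,180)
W=plane("top",tc,.012); J=np.array([[.125,.092],[-.085,.092],[-.085,-.092],[.125,-.092]])
print(W)
def fit(J,W):
    a=J-J.mean(0);b=W-W.mean(0)
    th=np.arctan2((a[:,0]*b[:,1]-a[:,1]*b[:,0]).sum(),(a*b).sum())
    R=np.array([[np.cos(th),-np.sin(th)],[np.sin(th),np.cos(th)]])
    t=W.mean(0)-R@J.mean(0); return th,R,t,W-J@R.T-t
th,R,t,r=fit(J,W[:,:2]); print("corners",np.degrees(th),t,r*1000)
rt=f([(166,440),(402,416)],260,180); rs=f([(162,245),(345,383)],245,190)
A=plane("top",rt,.054)[:,:2];B=plane("side",rs,.0545)[:,:2]
print("rivets top",A,"side",B); print("in jig",(A-t)@R,(B-t)@R)
sc=f([(32,330),(350,603),(771,303)],245,190);S=plane("side",sc,.012)[:,:2];print("side corners",S,(S-t)@R)
# square bundle top outline: crop top
q=f([(131,489),(207,484)],260,180);Q=plane("top",q,.054)[:,:2];print("sq head corners",(Q-t)@R)
# lip outer edges, hooks free edge
h=f([(93,173),(183,173)],260,180);print("hookL",(plane("top",h,.060)[:,:2]-t)@R)
h=f([(328,150),(419,148)],260,180);print("hookR",(plane("top",h,.060)[:,:2]-t)@R)
# mat
im=env.grab_frame("top");m=cv2.imread("pics/top0.png")
mc=[(416,237),(467,231),(480,320),(428,326)]
M=plane("top",mc,.003);print("mat",M, M.mean(0))
for n,p,z in(("disc",(321,310),.016),("jar",(311,160),.065),("tin",(468,344),.03),("ribsL",(411,209),.012),("ribsR",(475,211),.012)): print(n,plane("top",[p],z))
E
```

```text
[[ 0.66573335  0.10223666  0.012     ]
 [ 0.45848935  0.07732344  0.012     ]
 [ 0.48183532 -0.10476907  0.012     ]
 [ 0.68835414 -0.08117498  0.012     ]]
corners 6.89672981466189 [ 0.55374776 -0.00399759] [[-1.06255061 -0.11007273]
 [ 0.17392273  0.19354047]
 [ 1.425148    0.76963713]
 [-0.53652012 -0.85310486]]
rivets top [[ 0.49814109  0.03978513]
 [ 0.51039587 -0.05921646]] side [[ 0.49797849  0.03823845]
 [ 0.51005896 -0.06057696]]
in jig [[-0.04994687  0.05014318]
 [-0.04966889 -0.04961362]] [[-0.05029402  0.04862721]
 [-0.05016674 -0.05092381]]
side corners [[ 0.45729333  0.07030191]
 [ 0.47649138 -0.11037796]
 [ 0.68795681 -0.08043947]] [[-0.0868346   0.08534414]
 [-0.08947154 -0.09633366]
 [ 0.12405879 -0.09200461]]
sq head corners [[-0.06898878  0.06666872]
 [-0.07004338  0.03479507]]
hookL [[0.06521034 0.07008893]
 [0.06151458 0.03222873]]
hookR [[ 0.06542097 -0.02984316]
 [ 0.06256114 -0.06838095]]
mat [[ 0.57608441 -0.23044849  0.003     ]
 [ 0.59230145 -0.34588437  0.003     ]
 [ 0.39497416 -0.37260452  0.003     ]
 [ 0.38035178 -0.25678655  0.003     ]] [ 0.48592795 -0.30143098  0.003     ]
disc [[ 0.41095636 -0.02196358  0.016     ]]
jar [[0.72838747 0.0067206  0.065     ]]
tin [[ 0.34396287 -0.33738037  0.03      ]]
ribsL [[ 0.63739062 -0.21769351  0.012     ]]
ribsR [[ 0.63658883 -0.3621928   0.012     ]]
```

```bash
cat >> h.py <<'E'
TH=np.radians(6.9); T0=np.array([.5537,-.0047]); RJ=np.array([[np.cos(TH),-np.sin(TH)],[np.sin(TH),np.cos(TH)]])
def j2w(x,y): return RJ@np.array([x,y])/1000+T0     # jig mm -> world m
def st():
    s=env.sense(); p=s['eef_pos']; o=s['orientation']; j=RJ.T@(p[:2]-T0)*1000
    print("t%.1f jig(mm) x%.1f y%.1f tcp z%.1f yaw%.2f w%.1f F%s ff%.0f tau%s"%(s['time'],*j,p[2]*1000,np.degrees(np.arctan2(o[1,0],o[0,0])),s['gripper_width']*1000,np.round(s['contact_force'],1),s['finger_force'],np.round(s['wrist_torque'],2)))
E
python3 - <<'E'
from h import *
st(); print(env.tip_reach)
E
```

```text
t0.2 jig(mm) x-405.5 y-588.1 tcp z244.8 yaw19.18 w85.2 F[-1.2  0.3 -0.5] ff0 tau[-0.01  0.02  0.05]
0.014
```

Request:
carry_out([
  {"turn": 6.15,"hand": 1},
  {"turn": 6.15,"hand": 1},
], grip_force=50)

```text
validation failed for argument at $.co...
```

```bash
python3 -c "
from h import *
st()"
```

```text
t0.2 jig(mm) x-405.5 y-588.1 tcp z244.8 yaw19.18 w85.2 F[-1.2  0.3 -0.5] ff0 tau[-0.01  0.02  0.05]
```

Request:
carry_out([
  {"dx": 0,"dy": 0,"dz": 0,"turn": 6.15,"hand": 1},
  {"dx": 0,"dy": 0,"dz": 0,"turn": 6.15,"hand": 1},
], grip_force=50)

```text
time: 0.45
eef_pos: [0.2217, -0.6374, 0.2451]
orientation: [[0.993, 0.115, 0.0], [0.115, -0.993, 0.0], [0.0, -0.0, -1.0]]
contact_force: [0.1, 0.2, -0.2]
gripper_width: 0.0858
finger_force: 0.0
```

```bash
python3 -c "
from h import *
st()"
```

```text
t0.5 jig(mm) x-405.6 y-588.3 tcp z245.1 yaw6.63 w85.8 F[ 0.1  0.2 -0.2] ff0 tau[ 0.04 -0.05 -0.01]
```

Request:
carry_out([
  {"dx": 23.1,"dy": -39.9,"dz": 0,"turn": 0,"hand": 1},
  {"dx": 23.1,"dy": -39.9,"dz": 0,"turn": 0,"hand": 1},
  {"dx": 23.1,"dy": -39.9,"dz": 0,"turn": 0,"hand": 1},
  {"dx": 23.1,"dy": -39.9,"dz": 0,"turn": 0,"hand": 1},
  {"dx": 23.1,"dy": -39.9,"dz": 0,"turn": 0,"hand": 1},
  {"dx": 23.1,"dy": -39.9,"dz": 0,"turn": 0,"hand": 1},
  {"dx": 23.1,"dy": -39.9,"dz": 0,"turn": 0,"hand": 1},
  {"dx": 23.1,"dy": -39.9,"dz": 0,"turn": 0,"hand": 1},
  {"dx": 23.1,"dy": -39.9,"dz": 0,"turn": 0,"hand": 1},
  {"dx": 23.1,"dy": -39.9,"dz": 0,"turn": 0,"hand": 1},
  {"dx": 23.1,"dy": -39.9,"dz": 0,"turn": 0,"hand": 1},
  {"dx": 23.1,"dy": -39.9,"dz": 0,"turn": 0,"hand": 1},
  {"dx": 23.1,"dy": -39.9,"dz": 0,"turn": 0,"hand": 1},
  {"dx": 23.1,"dy": -39.9,"dz": 0,"turn": 0,"hand": 1},
  {"dx": 23.1,"dy": -39.9,"dz": 0,"turn": 0,"hand": 1},
  {"dx": 23.1,"dy": -39.9,"dz": 0,"turn": 0,"hand": 1},
  {"dx": 0,"dy": 0,"dz": 0,"turn": 0,"hand": 1},
  {"dx": 0,"dy": 0,"dz": 0,"turn": 0,"hand": 1},
])

```text
time: 2.25
eef_pos: [0.5122, 0.0414, 0.2451]
orientation: [[0.992, 0.122, -0.001], [0.122, -0.992, -0.0], [-0.001, 0.0, -1.0]]
contact_force: [-0.7, -0.1, -0.7]
gripper_width: 0.0853
finger_force: 0.0
```

```bash
python3 -c "
from h import *
st()"
```

```text
t2.2 jig(mm) x-35.7 y50.8 tcp z245.1 yaw7.03 w85.3 F[-0.7 -0.1 -0.7] ff0 tau[-0.01  0.02 -0.02]
```

Request:
carry_out([
  {"dx": 0,"dy": 0.5,"dz": 40,"turn": 0,"hand": 1},
  {"dx": 0,"dy": 0,"dz": 40,"turn": 0,"hand": 1},
  {"dx": 0,"dy": 0,"dz": 40,"turn": 0,"hand": 1},
  {"dx": 0,"dy": 0,"dz": 35,"turn": 0,"hand": 1},
  {"dx": 0,"dy": 0,"dz": 25,"turn": 0,"hand": 1},
  {"dx": 0,"dy": 0,"dz": 15,"turn": 0,"hand": 1},
  {"dx": 0,"dy": 0,"dz": 12,"turn": 0,"hand": 1},
  {"dx": 0,"dy": 0,"dz": 0,"turn": 0,"hand": 1},
  {"dx": 0,"dy": 0,"dz": 0,"turn": 0,"hand": 1},
  {"dx": 0,"dy": 0,"dz": 0,"turn": 0,"hand": -1},
  {"dx": 0,"dy": 0,"dz": 0,"turn": 0,"hand": -1},
  {"dx": 0,"dy": 0,"dz": 0,"turn": 0,"hand": -1},
  {"dx": 0,"dy": 0,"dz": 0,"turn": 0,"hand": -1},
  {"dx": 0,"dy": 0,"dz": 0,"turn": 0,"hand": -1},
  {"dx": 0,"dy": 0,"dz": 0,"turn": 0,"hand": -1},
  {"dx": 0,"dy": 0,"dz": 0,"turn": 0,"hand": -1},
])

```text
time: 3.85
eef_pos: [0.5125, 0.0414, 0.0391]
orientation: [[0.993, 0.121, 0.001], [0.121, -0.993, 0.001], [0.001, -0.001, -1.0]]
contact_force: [-2.2, 1.9, 6.3]
gripper_width: 0.0292
finger_force: 50.1
```

```bash
python3 -c "
from h import *
st()"
```

```text
t3.9 jig(mm) x-35.4 y50.7 tcp z39.1 yaw6.94 w29.2 F[-2.2  1.9  6.3] ff50 tau[ 0.58  0.44 -0.02]
```

Request:
carry_out([
  {"dx": 0,"dy": 0,"dz": -4,"turn": 0,"hand": -1},
  {"dx": 0,"dy": 0,"dz": -4,"turn": 0,"hand": -1},
  {"dx": 0,"dy": 0,"dz": -4,"turn": 0,"hand": -1},
  {"dx": 0,"dy": 0,"dz": -4,"turn": 0,"hand": -1},
  {"dx": 0,"dy": 0,"dz": -4,"turn": 0,"hand": -1},
  {"dx": 0,"dy": 0,"dz": 0,"turn": 0,"hand": -1},
  {"dx": 0,"dy": 0,"dz": 0,"turn": 0,"hand": -1},
])

```text
time: 4.55
eef_pos: [0.5078, 0.0395, 0.0571]
orientation: [[0.993, 0.121, -0.01], [0.121, -0.993, -0.002], [-0.01, 0.001, -1.0]]
contact_force: [-4.8, 1.7, -6.6]
gripper_width: 0.0292
finger_force: 54.6
```

```bash
python3 -c "
from h import *
st()
crop('side',245,190,160,120,5,'pics/c3.png')"
```

```text
t4.5 jig(mm) x-40.3 y49.4 tcp z57.1 yaw6.94 w29.2 F[-4.8  1.7 -6.6] ff55 tau[0.25 1.48 0.23]
```

View pics/c3.png

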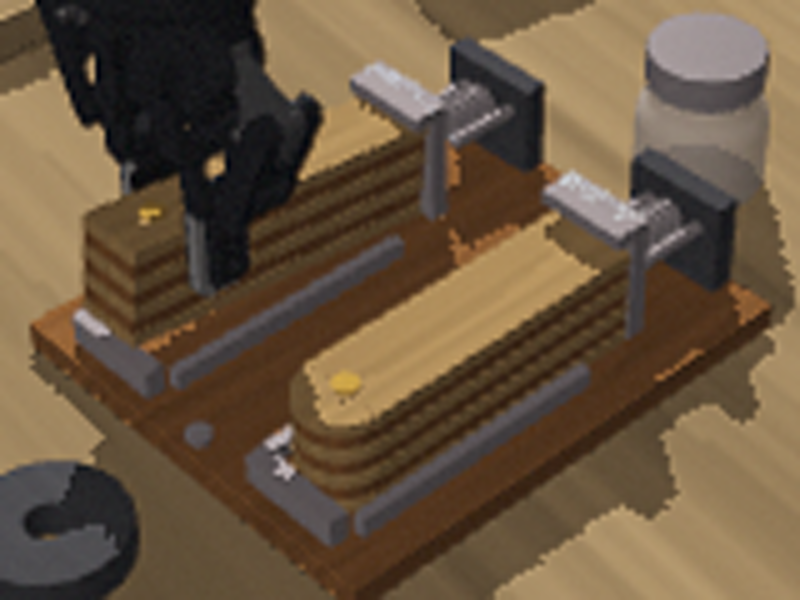

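The picture shows the square bundle's head raised over the lip, with its far end still under the hook. Next I pull it back and then up.

Request:
carry_out([
  {"dx": -8,"dy": 0,"dz": 0,"turn": 0,"hand": -1},
  {"dx": -8,"dy": 0,"dz": 0,"turn": 0,"hand": -1},
  {"dx": -8,"dy": 0,"dz": 0,"turn": 0,"hand": -1},
  {"dx": -4,"dy": 0,"dz": 0,"turn": 0,"hand": -1},
  {"dx": 0,"dy": 0,"dz": -5,"turn": 0,"hand": -1},
  {"dx": 0,"dy": 0,"dz": -10,"turn": 0,"hand": -1},
  {"dx": 0,"dy": 0,"dz": -20,"turn": 0,"hand": -1},
  {"dx": 0,"dy": 0,"dz": -30,"turn": 0,"hand": -1},
  {"dx": 0,"dy": 0,"dz": -30,"turn": 0,"hand": -1},
  {"dx": 0,"dy": 0,"dz": -30,"turn": 0,"hand": -1},
  {"dx": 0,"dy": 0,"dz": 0,"turn": 0,"hand": -1},
  {"dx": 0,"dy": 0,"dz": 0,"turn": 0,"hand": -1},
])

```text
time: 5.8
eef_pos: [0.4851, 0.0367, 0.1844]
orientation: [[0.993, 0.12, 0.003], [0.12, -0.993, -0.0], [0.002, 0.001, -1.0]]
contact_force: [0.2, -0.5, -1.4]
gripper_width: 0.0291
finger_force: 55.3
```

```bash
python3 -c "
from h import *
st()
# mat target in jig frame
for p in ((.486,-.301),): print(RJ.T@(np.array(p)-T0)*1000)
crop('side',200,100,240,210,2.5,'pics/c4.png')"
```

```text
t5.8 jig(mm) x-63.2 y49.4 tcp z184.4 yaw6.87 w29.1 F[ 0.2 -0.5 -1.4] ff55 tau[0.   0.03 0.02]
[-102.8062174  -286.02073642]
```

View pics/c4.png

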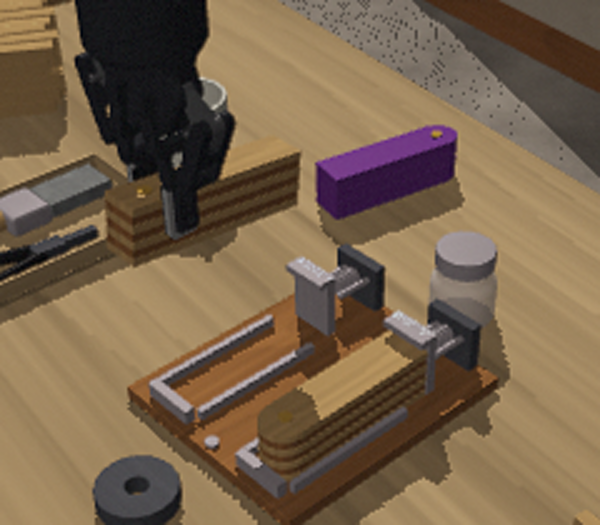

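The square bundle is held about 8° head-up, and the left bay is empty. Next, the mat.

Request:
carry_out([
  {"dx": -9.4,"dy": 42,"dz": 0,"turn": 0,"hand": -1},
  {"dx": -9.4,"dy": 42,"dz": 0,"turn": 0,"hand": -1},
  {"dx": -9.4,"dy": 42,"dz": 0,"turn": 0,"hand": -1},
  {"dx": -9.4,"dy": 42,"dz": 0,"turn": 0,"hand": -1},
  {"dx": -9.4,"dy": 42,"dz": 0,"turn": 0,"hand": -1},
  {"dx": -9.4,"dy": 42,"dz": 0,"turn": 0,"hand": -1},
  {"dx": -9.4,"dy": 42,"dz": 0,"turn": 0,"hand": -1},
  {"dx": -9.4,"dy": 42,"dz": 0,"turn": 0,"hand": -1},
  {"dx": 0,"dy": 0,"dz": 40,"turn": 0,"hand": -1},
  {"dx": 0,"dy": 0,"dz": 40,"turn": 0,"hand": -1},
  {"dx": 0,"dy": 0,"dz": 30,"turn": 0,"hand": -1},
  {"dx": 0,"dy": 0,"dz": 15,"turn": 0,"hand": -1},
  {"dx": 0,"dy": 0,"dz": 10,"turn": 0,"hand": -1},
  {"dx": 0,"dy": 0,"dz": 6,"turn": 0,"hand": -1},
  {"dx": 0,"dy": 0,"dz": 5,"turn": 0,"hand": -1},
  {"dx": 0,"dy": 0,"dz": 4,"turn": 0,"hand": -1},
  {"dx": 0,"dy": 0,"dz": 0,"turn": 0,"hand": -1},
  {"dx": 0,"dy": 0,"dz": 0,"turn": 0,"hand": -1},
])

```text
time: 7.65
eef_pos: [0.4504, -0.3064, 0.034]
orientation: [[0.993, 0.119, 0.001], [0.119, -0.993, -0.001], [0.001, 0.001, -1.0]]
contact_force: [-0.6, -0.2, -0.1]
gripper_width: 0.0293
finger_force: 55.7
```

```bash
python3 -c "
from h import *
st()"
```

```text
t7.7 jig(mm) x-138.8 y-287.1 tcp z34.0 yaw6.86 w29.3 F[-0.6 -0.2 -0.1] ff56 tau[0.02 0.14 0.02]
```

Request:
carry_out([
  {"dx": 0,"dy": 0,"dz": 0,"turn": 0,"hand": 1},
  {"dx": 0,"dy": 0,"dz": 0,"turn": 0,"hand": 1},
  {"dx": 0,"dy": 0,"dz": 0,"turn": 0,"hand": 1},
  {"dx": 0,"dy": 0,"dz": 0,"turn": 0,"hand": 1},
  {"dx": 0,"dy": 0,"dz": 0,"turn": 0,"hand": 1},
  {"dx": 0,"dy": 0,"dz": -20,"turn": 0,"hand": 1},
  {"dx": 0,"dy": 0,"dz": -40,"turn": 0,"hand": 1},
  {"dx": 0,"dy": 0,"dz": -45,"turn": 0,"hand": 1},
  {"dx": 0,"dy": 0,"dz": -45,"turn": 0,"hand": 1},
  {"dx": 17.3,"dy": -39.4,"dz": 0,"turn": 0,"hand": 1},
  {"dx": 17.3,"dy": -39.4,"dz": 0,"turn": 0,"hand": 1},
  {"dx": 17.3,"dy": -39.4,"dz": 0,"turn": 0,"hand": 1},
  {"dx": 17.3,"dy": -39.4,"dz": 0,"turn": 0,"hand": 1},
  {"dx": 17.3,"dy": -39.4,"dz": 0,"turn": 0,"hand": 1},
  {"dx": 17.3,"dy": -39.4,"dz": 0,"turn": 0,"hand": 1},
  {"dx": 0,"dy": 0,"dz": 0,"turn": 0,"hand": 1},
  {"dx": 0,"dy": 0,"dz": 0,"turn": 0,"hand": 1},
])

```text
time: 9.35
eef_pos: [0.5249, -0.0577, 0.1833]
orientation: [[0.992, 0.123, -0.0], [0.123, -0.992, -0.0], [-0.0, 0.0, -1.0]]
contact_force: [0.0, -0.6, -1.0]
gripper_width: 0.0854
finger_force: 0.0
```

```bash
python3 -c "
from h import *
st()"
```

```text
t9.3 jig(mm) x-35.0 y-49.2 tcp z183.3 yaw7.04 w85.4 F[ 0.  -0.6 -1. ] ff0 tau[ 0.   -0.01 -0.05]
```

Request:
carry_out([
  {"dx": 0,"dy": 0.7,"dz": 45,"turn": 0,"hand": 1},
  {"dx": 0,"dy": 0,"dz": 45,"turn": 0,"hand": 1},
  {"dx": 0,"dy": 0,"dz": 30,"turn": 0,"hand": 1},
  {"dx": 0,"dy": 0,"dz": 15,"turn": 0,"hand": 1},
  {"dx": 0,"dy": 0,"dz": 10,"turn": 0,"hand": 1},
  {"dx": 0,"dy": 0,"dz": 0,"turn": 0,"hand": 1},
  {"dx": 0,"dy": 0,"dz": 0,"turn": 0,"hand": -1},
  {"dx": 0,"dy": 0,"dz": 0,"turn": 0,"hand": -1},
  {"dx": 0,"dy": 0,"dz": 0,"turn": 0,"hand": -1},
  {"dx": 0,"dy": 0,"dz": 0,"turn": 0,"hand": -1},
  {"dx": 0,"dy": 0,"dz": 0,"turn": 0,"hand": -1},
  {"dx": 0,"dy": 0,"dz": 0,"turn": 0,"hand": -1},
  {"dx": 0,"dy": 0,"dz": 0,"turn": 0,"hand": -1},
  {"dx": 0,"dy": 0,"dz": -4,"turn": 0,"hand": -1},
  {"dx": 0,"dy": 0,"dz": -4,"turn": 0,"hand": -1},
  {"dx": 0,"dy": 0,"dz": -4,"turn": 0,"hand": -1},
  {"dx": 0,"dy": 0,"dz": -4,"turn": 0,"hand": -1},
  {"dx": 0,"dy": 0,"dz": -4,"turn": 0,"hand": -1},
  {"dx": 0,"dy": 0,"dz": 0,"turn": 0,"hand": -1},
  {"dx": 0,"dy": 0,"dz": 0,"turn": 0,"hand": -1},
])

```text
time: 11.35
eef_pos: [0.5203, -0.0595, 0.0571]
orientation: [[0.993, 0.121, -0.01], [0.121, -0.993, -0.001], [-0.01, -0.0, -1.0]]
contact_force: [-5.5, 1.9, -7.3]
gripper_width: 0.0355
finger_force: 55.4
```

Request:
carry_out([
  {"dx": -8,"dy": 0,"dz": 0,"turn": 0,"hand": -1},
  {"dx": -8,"dy": 0,"dz": 0,"turn": 0,"hand": -1},
  {"dx": -8,"dy": 0,"dz": 0,"turn": 0,"hand": -1},
  {"dx": -4,"dy": 0,"dz": 0,"turn": 0,"hand": -1},
  {"dx": 0,"dy": 0,"dz": -5,"turn": 0,"hand": -1},
  {"dx": 0,"dy": 0,"dz": -10,"turn": 0,"hand": -1},
  {"dx": 0,"dy": 0,"dz": -20,"turn": 0,"hand": -1},
  {"dx": 0,"dy": 0,"dz": -30,"turn": 0,"hand": -1},
  {"dx": 0,"dy": 0,"dz": -30,"turn": 0,"hand": -1},
  {"dx": 0,"dy": 0,"dz": 0,"turn": 0,"hand": -1},
  {"dx": 0,"dy": 0,"dz": 0,"turn": 0,"hand": -1},
])

```text
time: 12.45
eef_pos: [0.4978, -0.0629, 0.1545]
orientation: [[0.993, 0.12, 0.003], [0.12, -0.993, -0.001], [0.002, 0.001, -1.0]]
contact_force: [0.2, 0.5, -1.0]
gripper_width: 0.0349
finger_force: 56.3
```

```bash
python3 -c "
from h import *
st()
crop('side',230,120,200,180,3,'pics/c5.png')"
```

```text
t12.4 jig(mm) x-62.5 y-51.0 tcp z154.5 yaw6.88 w34.9 F[ 0.2  0.5 -1. ] ff56 tau[-0.    0.09 -0.04]
```

View pics/c5.png

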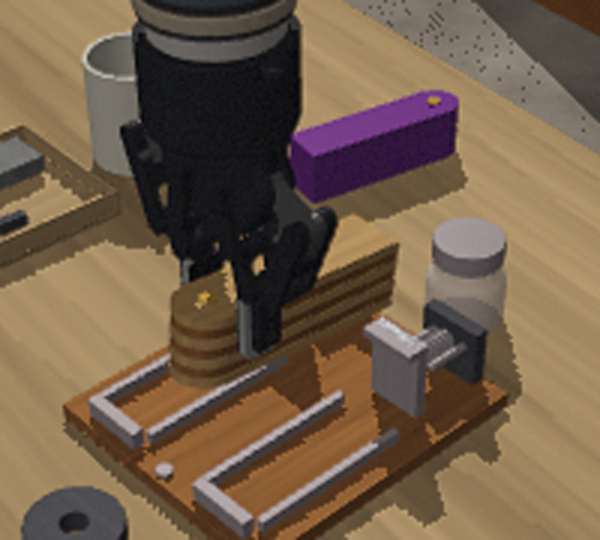

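The round bundle is held head-up and both bays are empty. Next I move it over the left bay and lower it to the entry height.

Request:
carry_out([
  {"dx": -1,"dy": -33.7,"dz": 0,"turn": 0,"hand": -1},
  {"dx": 0,"dy": -33.7,"dz": 0,"turn": 0,"hand": -1},
  {"dx": 0,"dy": -33.7,"dz": 0,"turn": 0,"hand": -1},
  {"dx": 0,"dy": 0,"dz": 0,"turn": 0,"hand": -1},
  {"dx": 0,"dy": 0,"dz": 40,"turn": 0,"hand": -1},
  {"dx": 0,"dy": 0,"dz": 30,"turn": 0,"hand": -1},
  {"dx": 0,"dy": 0,"dz": 15,"turn": 0,"hand": -1},
  {"dx": 0,"dy": 0,"dz": 10,"turn": 0,"hand": -1},
  {"dx": 0,"dy": 0,"dz": 5,"turn": 0,"hand": -1},
  {"dx": 0,"dy": 0,"dz": 0,"turn": 0,"hand": -1},
  {"dx": 0,"dy": 0,"dz": 0,"turn": 0,"hand": -1},
])

```text
time: 13.6
eef_pos: [0.4846, 0.0375, 0.0538]
orientation: [[0.993, 0.12, 0.001], [0.12, -0.993, 0.0], [0.001, 0.0, -1.0]]
contact_force: [0.1, 0.5, -1.3]
gripper_width: 0.0354
finger_force: 56.4
```

```bash
python3 -c "
from h import *
st()
crop('side',245,190,160,120,5,'pics/c6.png')"
```

```text
t13.6 jig(mm) x-63.5 y50.2 tcp z53.8 yaw6.88 w35.4 F[ 0.1  0.5 -1.3] ff56 tau[-0.03  0.09 -0.03]
```

View pics/c6.png

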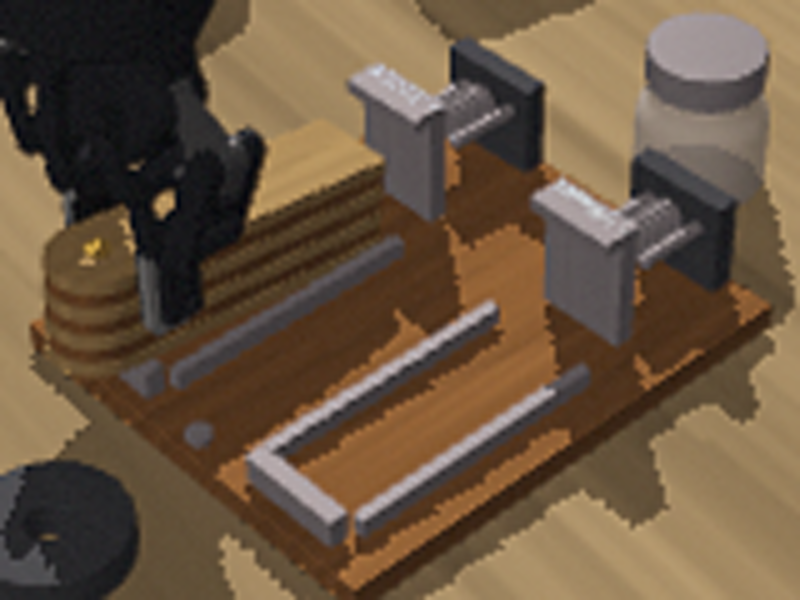

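The bundle is in the left bay, tilted and clear of the hook, with nothing touching. Next I push it under the hook against the spring.

Request:
carry_out([
  {"dx": 8,"dy": 0,"dz": 0,"turn": 0,"hand": -1},
  {"dx": 8,"dy": 0,"dz": 0,"turn": 0,"hand": -1},
  {"dx": 6,"dy": 0,"dz": 0,"turn": 0,"hand": -1},
  {"dx": 6,"dy": 0,"dz": 0,"turn": 0,"hand": -1},
  {"dx": 6,"dy": 0,"dz": 0,"turn": 0,"hand": -1},
  {"dx": 5,"dy": 0,"dz": 0,"turn": 0,"hand": -1},
  {"dx": 0,"dy": 0,"dz": 0,"turn": 0,"hand": -1},
  {"dx": 0,"dy": 0,"dz": 0,"turn": 0,"hand": -1},
])

```text
time: 14.45
eef_pos: [0.5199, 0.0417, 0.0528]
orientation: [[0.993, 0.12, -0.006], [0.12, -0.993, -0.002], [-0.007, 0.001, -1.0]]
contact_force: [-7.9, -1.0, 5.0]
gripper_width: 0.0353
finger_force: 56.9
```

```bash
python3 -c "
from h import *
st()"
```

```text
t14.4 jig(mm) x-27.9 y50.2 tcp z52.8 yaw6.90 w35.3 F[-7.9 -1.   5. ] ff57 tau[-0.11  1.24 -0.  ]
```

Request:
carry_out([
  {"dx": 1,"dy": 0,"dz": 3,"turn": 0,"hand": -1},
  {"dx": 0,"dy": 0,"dz": 3,"turn": 0,"hand": -1},
  {"dx": 0,"dy": 0,"dz": 3,"turn": 0,"hand": -1},
  {"dx": 0,"dy": 0,"dz": 3,"turn": 0,"hand": -1},
  {"dx": -2,"dy": 0,"dz": 2,"turn": 0,"hand": -1},
  {"dx": -2,"dy": 0,"dz": 1,"turn": 0,"hand": -1},
  {"dx": 0,"dy": 0,"dz": 0,"turn": 0,"hand": -1},
  {"dx": 0,"dy": 0,"dz": 0,"turn": 0,"hand": -1},
])

```text
time: 15.25
eef_pos: [0.5172, 0.0413, 0.0399]
orientation: [[0.993, 0.12, -0.006], [0.12, -0.993, -0.003], [-0.006, 0.002, -1.0]]
contact_force: [-13.4, -2.2, 23.5]
gripper_width: 0.0352
finger_force: 59.6
```

```bash
python3 -c "
from h import *
st()
crop('side',245,190,160,120,5,'pics/c7.png')"
```

```text
t15.2 jig(mm) x-30.7 y50.1 tcp z39.9 yaw6.92 w35.2 F[-13.4  -2.2  23.5] ff60 tau[-0.17  2.61  0.19]
```

View pics/c7.png

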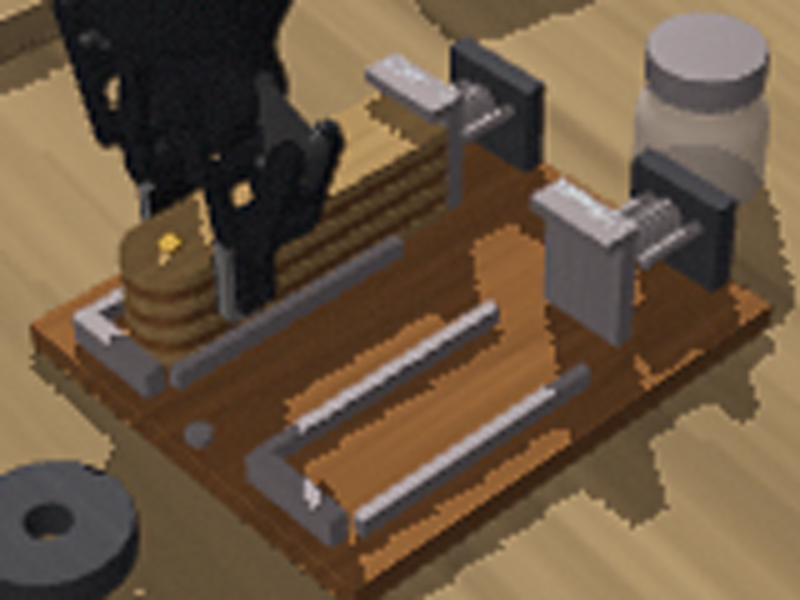

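The round bundle's head is inside the left lip and nearly flat (rivet at 170,243 in the crop). Next I let the spring seat it, release, and measure its rivet numerically.

Request:
carry_out([
  {"dx": -3,"dy": 0,"dz": 0,"turn": 0,"hand": -1},
  {"dx": -3,"dy": 0,"dz": 0,"turn": 0,"hand": -1},
  {"dx": 0,"dy": 0,"dz": 0,"turn": 0,"hand": -1},
  {"dx": 0,"dy": 0,"dz": 0,"turn": 0,"hand": 1},
  {"dx": 0,"dy": 0,"dz": 0,"turn": 0,"hand": 1},
  {"dx": 0,"dy": 0,"dz": 0,"turn": 0,"hand": 1},
  {"dx": 0,"dy": 0,"dz": 0,"turn": 0,"hand": 1},
  {"dx": 0,"dy": 0,"dz": 0,"turn": 0,"hand": 1},
  {"dx": 0,"dy": 0,"dz": -20,"turn": 0,"hand": 1},
  {"dx": 0,"dy": 0,"dz": -40,"turn": 0,"hand": 1},
  {"dx": 0,"dy": 0,"dz": -45,"turn": 0,"hand": 1},
  {"dx": 0,"dy": 0,"dz": -45,"turn": 0,"hand": 1},
  {"dx": -15.5,"dy": 42,"dz": 0,"turn": 0,"hand": 1},
  {"dx": -15.5,"dy": 42,"dz": 0,"turn": 0,"hand": 1},
  {"dx": -15.5,"dy": 42,"dz": 0,"turn": 0,"hand": 1},
  {"dx": -15.5,"dy": 42,"dz": 0,"turn": 0,"hand": 1},
  {"dx": -15.5,"dy": 42,"dz": 0,"turn": 0,"hand": 1},
  {"dx": -15.5,"dy": 42,"dz": 0,"turn": 0,"hand": 1},
  {"dx": 0,"dy": 0,"dz": 0,"turn": 0,"hand": 1},
])

```text
time: 17.2
eef_pos: [0.4492, -0.2272, 0.188]
orientation: [[0.994, 0.109, -0.001], [0.109, -0.994, -0.003], [-0.002, 0.003, -1.0]]
contact_force: [0.8, -0.3, 0.0]
gripper_width: 0.0855
finger_force: 0.0
```

```bash
cat >> h.py <<'E'
def rivet(n,lo,hi,im=None):
    """centroid of saturated yellow near the box; box in full pixels"""
    im=env.grab_frame(n) if im is None else im
    h=cv2.cvtColor(im,cv2.COLOR_RGB2HSV); m=cv2.inRange(h,(19,165,110),(30,255,255))
    b=m[lo[1]:hi[1],lo[0]:hi[0]]; k,l,s,c=cv2.connectedComponentsWithStats(b)
    return [(int(s[i,4]),np.round(c[i]+lo,1)) for i in range(1,k) if s[i,4]>3]
E
python3 - <<'E'
from h import *
st()
for n in("top","side"):
    im=cv2.imread(f"pics/{n}0.png")[:,:,::-1].copy()
    box=((265,190),(360,290)) if n=="top" else ((250,200),(400,310))
    print(n,"initial",rivet(n,*box,im)); print("now",rivet(n,*box))
im=env.grab_frame("top");print("mat",rivet("top",(410,225),(485,330),im))
h=cv2.cvtColor(im,cv2.COLOR_RGB2HSV);print(h[268-2:268+2,291:295].tolist())
E
```

```text
t17.2 jig(mm) x-130.5 y-208.3 tcp z188.0 yaw6.23 w85.5 F[ 0.8 -0.3  0. ] ff0 tau[0.06 0.01 0.01]
top initial [(16, array([340.3, 262.8])), (15, array([292.6, 267.6]))]
now [(15, array([293.4, 267.4]))]
side initial [(13, array([277. , 238.8])), (17, array([313.9, 266.4]))]
now []
mat []
[[[17, 147, 167], [19, 184, 176], [19, 197, 176], [19, 187, 175]], [[18, 159, 170], [20, 199, 178], [19, 197, 179], [19, 195, 175]], [[18, 170, 174], [19, 196, 177], [19, 194, 177], [19, 193, 174]], [[18, 157, 171], [19, 179, 175], [20, 202, 177], [19, 193, 178]]]
```

```bash
python3 - <<'E'
from h import *
st()
P=[*j2w(-154,-287),.0455]
for n in("side","top"):
    u=proj(n,P)[0]; print(n,u)
    a=np.clip((u-30).astype(int),0,600); print(rivet(n,tuple(a),tuple(a+60)))
im=env.grab_frame("side");im2=env.grab_frame("top")
cv2.imwrite("pics/c8.png",np.hstack([cv2.resize(im[180:480,220:520],(400,400)),cv2.resize(im2[190:340,250:490],(400,250))[:, :] if 0 else cv2.copyMakeBorder(cv2.resize(im2[190:340,250:490],(400,250)),0,150,0,0,cv2.BORDER_CONSTANT)])[:,:,::-1])
E
```

```text
t17.4 jig(mm) x-127.1 y-201.3 tcp z188.2 yaw6.88 w85.6 F[-0.1  0.3  0.6] ff0 tau[0.   0.   0.02]
side [373.69744696 399.22667502]
[(38, array([373.9, 400.3]))]
top [456.20236234 300.79859633]
[]
```

Request:
carry_out([
  {"dx": 0,"dy": 0,"dz": 0,"turn": 0,"hand": 1},
])

```text
time: 17.65
eef_pos: [0.4521, -0.2192, 0.1884]
orientation: [[0.993, 0.122, 0.0], [0.122, -0.993, 0.0], [0.0, -0.0, -1.0]]
contact_force: [-0.2, -0.0, 0.5]
gripper_width: 0.0852
finger_force: 0.0
```

```bash
python3 - <<'E'
from h import *
st()
E
```

```text
t17.6 jig(mm) x-126.7 y-200.8 tcp z188.4 yaw7.00 w85.2 F[-0.2 -0.   0.5] ff0 tau[ 0.02  0.05 -0.03]
```

Request:
carry_out([
  {"dx": 11.5,"dy": 43.2,"dz": 0,"turn": 0,"hand": 1},
  {"dx": 11.2,"dy": 43.2,"dz": 0,"turn": 0,"hand": 1},
  {"dx": 0,"dy": 0,"dz": 45,"turn": 0,"hand": 1},
  {"dx": 0,"dy": 0,"dz": 45,"turn": 0,"hand": 1},
  {"dx": 0,"dy": 0,"dz": 35,"turn": 0,"hand": 1},
  {"dx": 0,"dy": 0,"dz": 20,"turn": 0,"hand": 1},
  {"dx": 0,"dy": 0,"dz": 13,"turn": 0,"hand": 1},
  {"dx": 0,"dy": 0,"dz": 0,"turn": 0,"hand": 1},
  {"dx": 0,"dy": 0,"dz": 0,"turn": 0,"hand": 1},
  {"dx": 0,"dy": 0,"dz": 0,"turn": 0,"hand": -1},
  {"dx": 0,"dy": 0,"dz": 0,"turn": 0,"hand": -1},
  {"dx": 0,"dy": 0,"dz": 0,"turn": 0,"hand": -1},
  {"dx": 0,"dy": 0,"dz": 0,"turn": 0,"hand": -1},
  {"dx": 0,"dy": 0,"dz": 0,"turn": 0,"hand": -1},
  {"dx": 0,"dy": 0,"dz": 0,"turn": 0,"hand": -1},
  {"dx": 0,"dy": 0,"dz": 0,"turn": 0,"hand": -1},
], grip_force=35)

```text
time: 19.25
eef_pos: [0.485, -0.3034, 0.031]
orientation: [[0.993, 0.12, 0.001], [0.12, -0.993, -0.0], [0.001, 0.001, -1.0]]
contact_force: [-0.7, 0.9, 6.3]
gripper_width: 0.0292
finger_force: 37.2
```

```bash
python3 - <<'E'
from h import *
st()
E
```

```text
t19.2 jig(mm) x-104.1 y-288.3 tcp z31.0 yaw6.88 w29.2 F[-0.7  0.9  6.3] ff37 tau[ 0.19  0.28 -0.05]
```

Request:
carry_out([
  {"dx": 0,"dy": 0,"dz": -20,"turn": 0,"hand": -1},
  {"dx": 0,"dy": 0,"dz": -40,"turn": 0,"hand": -1},
  {"dx": 0,"dy": 0,"dz": -40,"turn": 0,"hand": -1},
  {"dx": 0,"dy": 0,"dz": -20,"turn": 0,"hand": -1},
  {"dx": 11.5,"dy": -39.7,"dz": 0,"turn": 0,"hand": -1},
  {"dx": 11.5,"dy": -39.7,"dz": 0,"turn": 0,"hand": -1},
  {"dx": 11.5,"dy": -39.7,"dz": 0,"turn": 0,"hand": -1},
  {"dx": 11.5,"dy": -39.7,"dz": 0,"turn": 0,"hand": -1},
  {"dx": 11.5,"dy": -39.7,"dz": 0,"turn": 0,"hand": -1},
  {"dx": 11.5,"dy": -39.7,"dz": 0,"turn": 0,"hand": -1},
  {"dx": 0,"dy": 0,"dz": 0,"turn": 0,"hand": -1},
  {"dx": 0,"dy": 0,"dz": 0,"turn": 0,"hand": -1},
  {"dx": 0,"dy": 0,"dz": 40,"turn": 0,"hand": -1},
  {"dx": 0,"dy": 0,"dz": 30,"turn": 0,"hand": -1},
  {"dx": 0,"dy": 0,"dz": 20,"turn": 0,"hand": -1},
  {"dx": 0,"dy": 0,"dz": 0,"turn": 0,"hand": -1},
  {"dx": 0,"dy": 0,"dz": 0,"turn": 0,"hand": -1},
])

```text
time: 20.95
eef_pos: [0.5245, -0.0598, 0.0603]
orientation: [[0.993, 0.118, -0.0], [0.118, -0.993, -0.0], [-0.0, 0.0, -1.0]]
contact_force: [1.2, 0.8, -1.2]
gripper_width: 0.0294
finger_force: 36.1
```

```bash
python3 - <<'E'
from h import *
st()
for y in(50,):
    u=proj("side",[*j2w(-50,y),.0545])[0];print(u,rivet("side",(250,200),(400,310)))
im=env.grab_frame("side");h=cv2.cvtColor(im,cv2.COLOR_RGB2HSV)
c=np.round(u).astype(int);print(h[c[1]-4:c[1]+5,c[0]-5:c[0]+6,1].tolist());print(h[c[1]-4:c[1]+5,c[0]-5:c[0]+6,2].tolist())
E
```

```text
t20.9 jig(mm) x-35.6 y-51.2 tcp z60.3 yaw6.77 w29.4 F[ 1.2  0.8 -1.2] ff36 tau[-0.01 -0.03  0.04]
[276.83734787 238.38511758] [(6, array([277.2, 239.5]))]
[[101, 114, 125, 122, 126, 121, 122, 121, 122, 120, 122], [125, 122, 128, 123, 124, 122, 124, 122, 122, 123, 121], [127, 123, 122, 124, 120, 122, 122, 122, 120, 119, 121], [122, 122, 120, 125, 125, 148, 145, 138, 122, 121, 123], [122, 123, 122, 140, 164, 162, 163, 164, 144, 119, 125], [123, 122, 124, 153, 166, 160, 164, 164, 153, 120, 122], [120, 120, 122, 143, 167, 167, 167, 167, 131, 119, 121], [121, 124, 121, 121, 138, 156, 139, 135, 120, 125, 124], [122, 119, 121, 122, 122, 130, 118, 120, 127, 121, 122]]
[[176, 177, 178, 176, 174, 175, 174, 175, 174, 176, 177], [175, 177, 174, 174, 173, 175, 175, 176, 177, 178, 177], [157, 174, 173, 173, 174, 176, 176, 176, 177, 175, 171], [165, 176, 174, 174, 181, 196, 195, 185, 172, 169, 170], [182, 179, 178, 189, 211, 209, 208, 208, 190, 173, 179], [180, 180, 185, 201, 206, 209, 207, 205, 198, 183, 184], [182, 181, 177, 171, 186, 206, 205, 148, 142, 184, 181], [179, 177, 175, 173, 142, 119, 147, 147, 180, 178, 175], [175, 175, 175, 178, 178, 129, 192, 183, 159, 175, 177]]
```

The round bundle is home in the left bay: its rivet is within a pixel of where the original bundle's was in both views. Next I tilt the square bundle on the right lip.

Request:
carry_out([
  {"dx": 0,"dy": -1,"dz": 3,"turn": 0,"hand": -1},
  {"dx": 0,"dy": 0,"dz": 3,"turn": 0,"hand": -1},
  {"dx": 0,"dy": 0,"dz": 3,"turn": 0,"hand": -1},
  {"dx": 0,"dy": 0,"dz": 2,"turn": 0,"hand": -1},
  {"dx": 0,"dy": 0,"dz": 2,"turn": 0,"hand": -1},
  {"dx": 0,"dy": 0,"dz": 1.5,"turn": 0,"hand": -1},
  {"dx": 0,"dy": 0,"dz": 0,"turn": 0,"hand": -1},
  {"dx": 0,"dy": 0,"dz": 0,"turn": 0,"hand": -1},
])

```text
time: 21.85
eef_pos: [0.5277, -0.0573, 0.048]
orientation: [[0.993, 0.12, 0.007], [0.12, -0.993, -0.0], [0.007, 0.001, -1.0]]
contact_force: [2.3, 1.1, 9.1]
gripper_width: 0.0294
finger_force: 38.5
```

```bash
python3 - <<'E'
from h import *
st()
E
```

```text
t21.9 jig(mm) x-32.1 y-49.0 tcp z48.0 yaw6.90 w29.4 F[2.3 1.1 9.1] ff38 tau[ 0.06 -0.02  0.05]
```

Request:
carry_out([
  {"dx": 6,"dy": 1,"dz": -1,"turn": 0,"hand": -1},
  {"dx": 8,"dy": 0,"dz": 0,"turn": 0,"hand": -1},
  {"dx": 6,"dy": 0,"dz": 0,"turn": 0,"hand": -1},
  {"dx": 6,"dy": 0,"dz": 0,"turn": 0,"hand": -1},
  {"dx": 6,"dy": 0,"dz": 0,"turn": 0,"hand": -1},
  {"dx": 6,"dy": 0,"dz": 0,"turn": 0,"hand": -1},
  {"dx": 5,"dy": 0,"dz": 0,"turn": 0,"hand": -1},
  {"dx": 0,"dy": 0,"dz": 0,"turn": 0,"hand": -1},
  {"dx": 0,"dy": 0,"dz": 0,"turn": 0,"hand": -1},
])

```text
time: 22.75
eef_pos: [0.5645, -0.0537, 0.0461]
orientation: [[0.993, 0.12, -0.007], [0.12, -0.993, -0.001], [-0.007, 0.0, -1.0]]
contact_force: [-7.2, 0.7, 3.9]
gripper_width: 0.0296
finger_force: 37.6
```

```bash
python3 - <<'E'
from h import *
st()
E
```

```text
t22.8 jig(mm) x4.9 y-49.9 tcp z46.1 yaw6.88 w29.6 F[-7.2  0.7  3.9] ff38 tau[-0.05  1.15  0.03]
```

Request:
carry_out([
  {"dx": 4,"dy": 0,"dz": 0,"turn": 0,"hand": -1},
  {"dx": 1,"dy": 0,"dz": 0,"turn": 0,"hand": -1},
  {"dx": 0,"dy": 0,"dz": 2,"turn": 0,"hand": -1},
  {"dx": 0,"dy": 0,"dz": 2,"turn": 0,"hand": -1},
  {"dx": 0,"dy": 0,"dz": 2,"turn": 0,"hand": -1},
  {"dx": 0,"dy": 0,"dz": 1,"turn": 0,"hand": -1},
  {"dx": 0,"dy": 0,"dz": 0,"turn": 0,"hand": -1},
  {"dx": 0,"dy": 0,"dz": 0,"turn": 0,"hand": -1},
])

```text
time: 23.55
eef_pos: [0.5661, -0.0536, 0.0392]
orientation: [[0.993, 0.119, -0.014], [0.119, -0.993, -0.002], [-0.014, 0.001, -1.0]]
contact_force: [-14.5, -1.7, 12.1]
gripper_width: 0.0293
finger_force: 39.2
```

```bash
python3 - <<'E'
from h import *
st()
E
```

```text
t23.6 jig(mm) x6.4 y-50.0 tcp z39.2 yaw6.86 w29.3 F[-14.5  -1.7  12.1] ff39 tau[-0.19  2.81  0.05]
```

Request:
carry_out([
  {"dx": -4,"dy": 0,"dz": 0,"turn": 0,"hand": -1},
  {"dx": -4,"dy": 0,"dz": 0,"turn": 0,"hand": -1},
  {"dx": -2,"dy": 0,"dz": 0,"turn": 0,"hand": -1},
  {"dx": 0,"dy": 0,"dz": 0,"turn": 0,"hand": -1},
  {"dx": 0,"dy": 0,"dz": 0,"turn": 0,"hand": 1},
  {"dx": 0,"dy": 0,"dz": 0,"turn": 0,"hand": 1},
  {"dx": 0,"dy": 0,"dz": 0,"turn": 0,"hand": 1},
  {"dx": 0,"dy": 0,"dz": 0,"turn": 0,"hand": 1},
  {"dx": 0,"dy": 0,"dz": 0,"turn": 0,"hand": 1},
  {"dx": 0,"dy": 0,"dz": -20,"turn": 0,"hand": 1},
  {"dx": 0,"dy": 0,"dz": -40,"turn": 0,"hand": 1},
  {"dx": 0,"dy": 0,"dz": -45,"turn": 0,"hand": 1},
  {"dx": 0,"dy": 0,"dz": -45,"turn": 0,"hand": 1},
  {"dx": 0,"dy": -45,"dz": 0,"turn": 0,"hand": 1},
  {"dx": 0,"dy": -45,"dz": 0,"turn": 0,"hand": 1},
  {"dx": 0,"dy": -45,"dz": 0,"turn": 0,"hand": 1},
  {"dx": 0,"dy": -45,"dz": 0,"turn": 0,"hand": 1},
  {"dx": 0,"dy": -45,"dz": 0,"turn": 0,"hand": 1},
  {"dx": 0,"dy": 0,"dz": 0,"turn": 0,"hand": 1},
  {"dx": 0,"dy": 0,"dz": 0,"turn": 0,"hand": 1},
])

```text
time: 25.55
eef_pos: [0.5349, 0.1707, 0.1899]
orientation: [[0.992, 0.123, 0.0], [0.123, -0.992, 0.0], [0.0, -0.0, -1.0]]
contact_force: [1.1, -0.5, 0.6]
gripper_width: 0.0853
finger_force: 0.0
```

```bash
python3 - <<'E'
from h import *
st()
a=env.grab_frame("side");b=env.grab_frame("top")
print(rivet("side",(250,200),(400,310),a),rivet("top",(265,190),(360,290),b),proj("side",[*j2w(-50,-50),.0545]))
cv2.imwrite("pics/c9.png",np.hstack([cv2.resize(a[190:310,245:405],(480,360)),cv2.resize(b[180:295,260:362],(320,360))])[:,:,::-1])
E
```

```text
t25.6 jig(mm) x2.4 y176.4 tcp z189.9 yaw7.07 w85.3 F[ 1.1 -0.5  0.6] ff0 tau[-0.05  0.01  0.03]
[(11, array([277.5, 239. ])), (15, array([314.3, 266.7]))] [(18, array([340.7, 262.9])), (16, array([293.5, 267.5]))] [[313.52687795 266.12137553]]
```

View pics/c9.png

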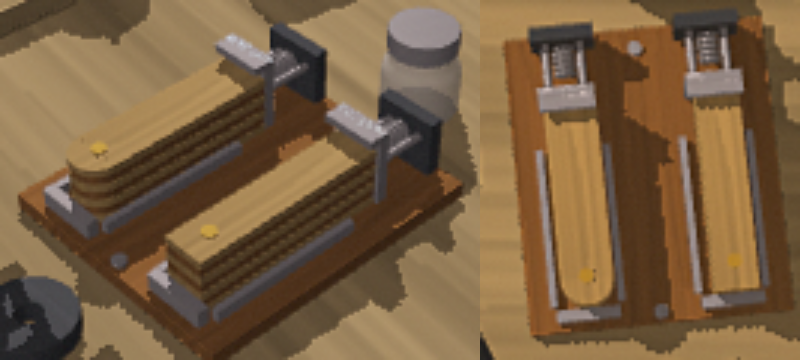

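The picture shows the round bundle in the left bay and the square one in the right. Both lie flat between lip and hook, with their rivets within 1 px of the original positions.

```bash
python3 -c "
from h import *
print(env.hand_in())"
```

```text
the job is handed in; nothing more can be done
None
```

The two bundles are swapped and the job is handed in after about 26 s of the 72 s allowed: the round bundle is now in the left bay and the square one in the right. Both look flat and fully home, head ends against the lips, with rivets within 1 px of the original positions; I have no verdict from the judging.

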